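# Nest colour-coded channel sections on a packing board

### The job

Pack the channel sections on the packing board. Lay the red, yellow and blue channels, legs up as they are, each squarely on the pad of its own colour; only then set the bare metal channel, legs down, over the gap between two neighbours on the side of the board's black handle, astride the two legs there, and last of all the black channel in the same way over the other gap, so that all five lie fully nested and level with their ends roughly in line. Leave the red bottle standing where it is.

Things in the scene. Friction and masses are not known exactly. Their poses are not given: they have to be found in the camera images.
- red_channel: Red painted aluminium channel (U profile), 56 long x 60 wide x 30 high, walls 8 thick, 0.14 kg, lying legs UP (web below, trough 44 wide, 22 deep). Origin: centre of the underside; x along its length and legs, y across the legs, z up; same after a half turn. Ends flat and open: grip across the 56 mm length, fingertips low, where the web (z 0 to 8) fills the end. For the pad of its colour.
- yellow_channel: Yellow painted aluminium channel (U profile), 56 long x 60 wide x 30 high, walls 8 thick, 0.14 kg, lying legs UP (web below, trough 44 wide, 22 deep). Origin: centre of the underside; x along its length and legs, y across the legs, z up; same after a half turn. Ends flat and open: grip across the 56 mm length, fingertips low, where the web (z 0 to 8) fills the end. For the pad of its colour.
- blue_channel: Blue painted aluminium channel (U profile), 56 long x 60 wide x 30 high, walls 8 thick, 0.14 kg, lying legs UP (web below, trough 44 wide, 22 deep). Origin: centre of the underside; x along its length and legs, y across the legs, z up; same after a half turn. Ends flat and open: grip across the 56 mm length, fingertips low, where the web (z 0 to 8) fills the end. For the pad of its colour.
- bare_channel: Bare silver channel (U profile), 56 long x 60 wide x 30 high, walls 8 thick, 0.14 kg, lying legs DOWN (flat web on top, z 22 to 30; 44 between the legs). Origin: centre, level with the undersides of the feet; x along its length, y across the legs, z up; same after a half turn. Grip across the 56 mm length. Nested, its feet stand on the webs of two coloured channels. For the gap on the handle side.
- black_channel: Black channel (U profile), 56 long x 60 wide x 30 high, walls 8 thick, 0.14 kg, lying legs DOWN (flat web on top, z 22 to 30; 44 between the legs). Origin: centre, level with the undersides of the feet; x along its length, y across the legs, z up; same after a half turn. Grip across the 56 mm length. Nested, its feet stand on the webs of two coloured channels. For the gap away from the handle.
- red_pad: Red painted pad, 48 x 64 x 4 thick, fixed on the packing board: the place for the red channel. Origin: centre of its underside (on the board's top face); x and y as the board's. The channel's origin belongs 4 mm above this origin. Which of the board's three places this pad has changes from start to start.
- yellow_pad: Yellow painted pad, 48 x 64 x 4 thick, fixed on the packing board: the place for the yellow channel. Origin: centre of its underside (on the board's top face); x and y as the board's. The channel's origin belongs 4 mm above this origin. Which of the board's three places this pad has changes from start to start.
- blue_pad: Blue painted pad, 48 x 64 x 4 thick, fixed on the packing board: the place for the blue channel. Origin: centre of its underside (on the board's top face); x and y as the board's. The channel's origin belongs 4 mm above this origin. Which of the board's three places this pad has changes from start to start.
- board: Plywood board, 130 (x) x 240 (y) x 12, fixed; cleats 10 high along its y ends; black handle beyond the +y end. Origin: centre of the underside, y towards the handle. Pads in a row at y -70, 0, 70 (x 0, z 12). Channels lie with length along board x, so 10 mm gaps at y +35 and -35. A nested legs-down channel has its origin at x 0, y +35 or -35, z 24, with 9 mm side play over the legs.
- bottle: Red threadlocker bottle with white label band and white pointed cap, 36 diameter, 108 high, loose, standing upright among the channels; a bystander. Origin: centre of its underside.

How it is judged (in metres and radians):
On the way, in this order (a step that is already met when the one before it is completed fails the run):
1. the red, yellow and blue channels lie legs up on the pads of their own colours (horizontal distance between red_channel and red_pad below 0.012 m and z of red_channel in the frame of red_pad between 0.001 and 0.007 m and angle between each of red_channel, yellow_channel, blue_channel's own z axis and vertical below 0.1 rad and angle between the x axis of each of red_channel, yellow_channel, blue_channel and the x axis of board, either way round below 0.2 rad and horizontal distance between yellow_channel and yellow_pad below 0.012 m and z of yellow_channel in the frame of yellow_pad between 0.001 and 0.007 m and horizontal distance between blue_channel and blue_pad below 0.012 m and z of blue_channel in the frame of blue_pad between 0.001 and 0.007 m), for 0.2 s.
2. then the bare channel is nested legs down over the gap on the handle side (all of step 1 and x of bare_channel in the frame of board between -0.015 and 0.015 m and y of bare_channel in the frame of board between 0.023 and 0.047 m and z of bare_channel in the frame of board between 0.02 and 0.028 m and angle between bare_channel's own z axis and vertical below 0.1 rad and angle between the x axis of bare_channel and the x axis of board, either way round below 0.2 rad), for 0.2 s.
3. last, the black channel is nested legs down over the other gap (all of step 2 and x of black_channel in the frame of board between -0.015 and 0.015 m and y of black_channel in the frame of board between -0.047 and -0.023 m and z of black_channel in the frame of board between 0.02 and 0.028 m and angle between black_channel's own z axis and vertical below 0.1 rad and angle between the x axis of black_channel and the x axis of board, either way round below 0.2 rad), for 0.2 s.
At the end, for the whole second after the job is handed in: Coloured channels on their own pads within 12 mm (height 3 mm); bare channel over the handle-side gap and black over the other, within 12 mm across, 15 mm along, feet down on the webs within 4 mm; all level within 0.1 rad, within 0.2 rad of the board's x, released and at rest (all of step 3 and linear speed of each of red_channel, yellow_channel, blue_channel, bare_channel, black_channel below 0.02 m/s); the robot touches nothing.
It fails at once if the red bottle is knocked over or pushed more than 40 mm away (angle between bottle's own z axis and vertical above 0.5 rad or distance of bottle from where it was at the start of the episode above 0.04 m).
It also fails if it takes over 136 s, if anything falls off the work surface, if the arm or the gripper's body presses on something with over 40 N, if the wrist force passes 120 N, or if a joint passes its speed limit or range.

### The arm

A 6-joint arm with a two-finger parallel gripper is mounted at the origin on the work surface. World frame = base frame: x ahead of the robot, y to its left, z up, the work surface at z = 0. Lengths are in m, angles in degrees, forces in N, time in s.
With the tool pointing down it reaches from about 0.4 to 0.825 m from the base axis. Payload 7 kg.
Tool frame: the origin (TCP) lies between the finger pads; the fingertips stand 25 mm ahead of it and the grasp point (between the pads) lies 6 mm ahead of it; z points along the fingers, y is the line along which they close (so a half turn about z gives the same grasp; the last joint's range is limited). The gripper opens to 88 mm and grips with 3 to 60 N. Pads are 19 mm wide; open, the fingers measure 130 mm over their backs; the gripper's body (78 mm by 193 mm) begins 47 mm behind the grasp point.
Start: joints at [87.038, 20.546, 0.682, 0, -70.136, -16.507], TCP at [0.225, 0.636, 0.252] pointing down, gripper open.
Joint ranges: [-176.03, 176.03], [-82.01, 121.73], [-58.28, 71.71], [-173.87, 95.51], [-174.79, -0.11], [-173.66, 173.66]. Speed limits (degrees/s): [136.94, 136.94, 172.46, 180, 180, 180].

### API

Orientations are given as [roll, pitch, yaw] about the fixed x, y, z axes, in that order (R = Rz(yaw) Ry(pitch) Rx(roll)).
In Python, from plant import status, optics, job gives the robot as it stands. The module is installed in compiled form; this text tells all that it offers.
- The arm moves only by the tool drive_effector, called as name(argument=value, ...), one argument or row to a line, values as JSON. Schema: {"type":"object","properties":{"ticks":{"type":"array","items":{"type":"array","items":{"type":"array","items":{"type":"number"},"minItems":5,"maxItems":5},"minItems":1,"maxItems":8},"minItems":1,"maxItems":1},"only":{"type":"string"},"quiet":{"type":"boolean"},"lines":{"type":"string"}},"required":["ticks"],"additionalProperties":false}. ticks is a list that holds a single list of rows (three levels of brackets), with 1 to 8 rows, each of 5 numbers: dx, dy, dz in a scale on which 1.0 is 1 m, then a turn about the tool's z in parts of the range, where 1.0 means 180 degrees, then the finger opening in m; each row is the pose to reach, as a shift and turn from the pose commanded when the call began, along the tool's axes at that moment; what a row does not reach only later rows make up. A row lasts 1/8 s, in which the tool goes at most 0.0625 m and 10.7 degrees, less where a joint would pass 70% of its speed; a pose out of reach is approached as far as the arm can. The fingers move at their own pace and stop on an object; the grip force is fixed at half the most. Time passes only in rows, so rows that do not move let the fingers close. The tool returns the time, the measured TCP pose, the force, the opening and the grip force at its end. only (a regular expression) keeps the lines of the reply that match it, lines (a string "A,B") keeps lines A to B, and quiet returns only ok. A shift or turn number past 1, either way, is cut back to 1. Input that does not fit is refused with a message, and nothing moves.
- status.get_obs(): the state, without advancing time (a new reading comes with each control period).
- optics.snapshot(name): name is "scene" or "side" or "wrist"; returns a dict with "frame" (420x560x3 uint8, red, green, blue), "z_map" (420x560 float32, m along the optical axis (not along the pixel's ray), 0 where there is no reading), "fovy" (degrees; the focal length in pixels is half the picture's height over the tangent of half this angle, whatever the lens; pixels are square), "cx", "cy" (the principal point, pixels), "R" (3x3) and "t" (3): a world point X has camera coordinates R X + t; the wrist camera has in their place "T_tool_cam" (4x4, takes a point from camera to tool coordinates, whose origin is the TCP and whose axes are the flange's). Camera axes: x right, y down, z forward; pixel columns grow to the right and rows downward; lengths in m; the calibration is good to about 2 mm. The wrist camera is an equidistant fisheye: a pixel r from the principal point sees the ray r / f radians off the axis. A picture is of the moment at which its call begins: read the wrist's pose just before it.
- job.close_job(): hands the job in; it is judged then, once.
The state is a dict: "clock": time; "joint_pos": joint angles; "qvel": joint speeds; "tau": joint torques, N m; "tool_pos": TCP position; "orientation": TCP orientation; "force": force on the tool from outside, world axes, zero at the start; "moment": the same for the moment, N m; "opening": finger opening in m; "gripper_force": force on a finger pad.
Only numpy, scipy, OpenCV 4.12 (cv2) and the standard library are available. Lean on these libraries where they do the work, as an engineer would, in place of code of your own. Each camera call takes 0.05 s, during which the arm holds its last target. There are 200 camera calls.

## Working session

There is one attempt and no reset: what is moved stays moved. The work goes in short steps, Python scripts to look and compute and a tool call to move; the robot and the scene stay as the last step left them, time stands still between calls to the robot, and variables do not carry over. Pictures are saved under pics/ and viewed, at most 14 in all, crops included, and the job is handed in when it is done.

```bash
mkdir -p pics; python3 - <<'E'
from plant import status, optics, job
import cv2,numpy as np
o=status.get_obs();print(o)
for n in ("scene","side"):
    s=optics.snapshot(n);cv2.imwrite(f"pics/{n}0.png",s["frame"][:,:,::-1]);print(n,s["fovy"],s["cx"],s["cy"],s["R"],s["t"],(s["z_map"]>0).mean())
    np.savez(f"{n}0.npz",**s)
E
```

```text
{'clock': 0.0, 'joint_pos': array([ 8.70372255e+01,  2.05897406e+01,  6.34073090e-01, -2.06877816e-02,
       -7.01363048e+01, -1.65054285e+01]), 'qvel': array([ 0.02651389,  0.07896232,  0.05010854,  0.05304486, -0.04175405,
       -0.0844909 ]), 'tau': array([ 7.02877533e-04, -5.82715344e+01,  2.93062645e+01,  6.99704692e+00,
        6.97860582e-03, -1.33429407e-04]), 'tool_pos': array([0.22485206, 0.63596894, 0.25064227]), 'orientation': array([ 1.79906292e+02, -7.48589510e-03, -1.94752419e+01]), 'force': array([ 0.4997631 , -0.61726082, -0.4174293 ]), 'moment': array([ 0.00993054,  0.02398732, -0.01797667]), 'gripper_force': 0.0, 'opening': 0.08754942167159369}
scene 54.65798888972002 286.91912376100913 206.74434499554468 [[ 0.30844057  0.95115029 -0.01332399]
 [ 0.75622519 -0.25367882 -0.60313391]
 [-0.57705101  0.17595503 -0.79752865]] [-0.12893443 -0.38741318  1.13977346] 0.9957057823129252
side 47.78511231913133 285.70300282838906 214.12535466364793 [[-0.88213382 -0.47097317  0.00491994]
 [-0.30359624  0.56058824 -0.77043504]
 [ 0.36009618 -0.68112048 -0.63749952]] [0.42630779 0.22349415 0.75972938] 0.9959736394557823
```

View pics/scene0.png

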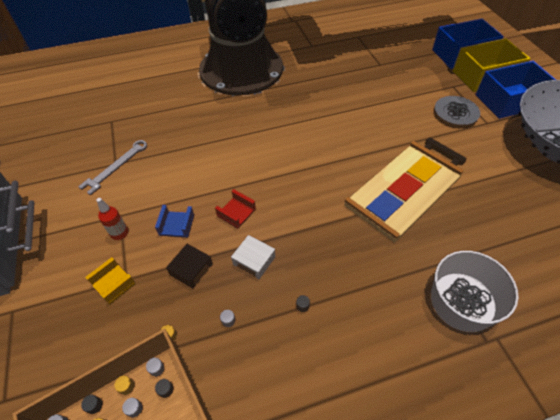

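View pics/side0.png

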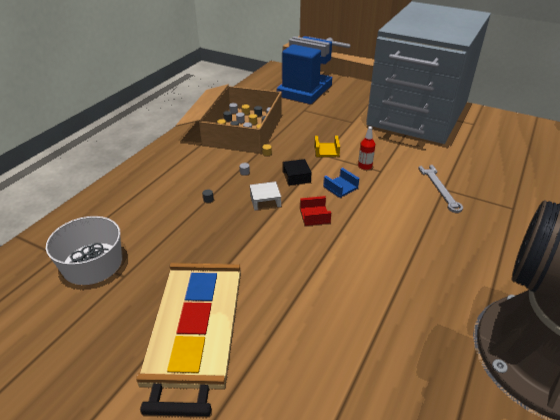

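The scene view shows the yellow (110,280), blue (175,222) and red (236,208) channels, the black one (190,265) and the bare one (253,256). The bottle is at (113,220), and the board at (403,190) has its handle at (445,150) with pads in the order yellow, red, blue from the handle. The side view agrees.

```bash
cat > h.py <<'E'
import numpy as np,cv2
from plant import status,optics
def world(s):
    H,W=s["z_map"].shape;f=H/2/np.tan(np.radians(s["fovy"])/2)
    v,u=np.mgrid[:H,:W];z=s["z_map"]
    P=np.stack([(u-s["cx"])/f*z,(v-s["cy"])/f*z,z],-1)
    return (P-s["t"])@s["R"]
def masks(fr):
    h=cv2.cvtColor(fr,cv2.COLOR_RGB2HSV);H,S,V=[h[...,i].astype(int) for i in range(3)]
    return dict(red=((H<5)|(H>174))&(S>190)&(V>60),yellow=(H>20)&(H<32)&(S>200)&(V>90),blue=(H>104)&(H<125)&(S>150)&(V>60),
      black=(V<45),bare=(S<40)&(V>120))
E
python3 - <<'E'
from h import *
for n in("scene","side"):
    s=dict(np.load(n+"0.npz"));P=world(s)
    for k,m in masks(s["frame"]).items():
        N,L,st,c=cv2.connectedComponentsWithStats(m.astype(np.uint8))
        for i in range(1,N):
            if st[i,4]>60:
                q=P[L==i];print(n,k,st[i].tolist(),q.mean(0).round(3),q.min(0).round(3),q.max(0).round(3))
E
```

```text
scene red [389, 174, 33, 26, 456] [0.543 0.219 0.017] [ 0.51  -0.176  0.012] [0.99  0.256 0.674]
scene red [232, 190, 22, 14, 81] [ 0.471 -0.111  0.029] [ 0.448 -0.128  0.02 ] [ 0.491 -0.094  0.032]
scene red [216, 198, 38, 27, 492] [ 0.491 -0.131  0.016] [ 0.452 -0.176  0.003] [ 0.99  -0.097  0.674]
scene red [99, 207, 20, 17, 190] [ 0.467 -0.362  0.069] [ 0.451 -0.379  0.056] [ 0.476 -0.348  0.08 ]
scene yellow [465, 51, 66, 19, 279] [0.266 0.622 0.054] [ 0.185  0.548 -0.003] [0.301 0.793 0.072]
scene yellow [408, 157, 33, 24, 434] [0.516 0.277 0.025] [ 0.478 -0.176  0.012] [0.99  0.319 0.674]
scene yellow [86, 258, 27, 21, 102] [ 0.548 -0.396  0.029] [ 0.533 -0.42   0.024] [ 0.563 -0.373  0.032]
scene yellow [93, 265, 37, 33, 570] [ 0.571 -0.383  0.013] [ 0.537 -0.416  0.004] [ 0.608 -0.347  0.032]
scene blue [439, 20, 64, 28, 481] [0.124 0.617 0.055] [ 0.086 -0.176  0.002] [0.99  0.688 0.674]
scene blue [486, 61, 68, 56, 1221] [0.346 0.615 0.043] [ 0.308 -0.176 -0.002] [0.99  0.691 0.674]
scene blue [368, 192, 34, 28, 338] [0.577 0.151 0.019] [ 0.543 -0.176  0.012] [0.99  0.193 0
[... 3805 characters left out ...]
93 0.654]
side bare [378, 37, 88, 17, 201] [ 0.413 -0.549  0.249] [ 0.17  -0.702  0.197] [0.523 0.593 0.654]
side bare [390, 51, 48, 14, 136] [ 0.418 -0.515  0.227] [ 0.17  -0.555  0.213] [0.485 0.593 0.654]
side bare [0, 61, 253, 185, 11269] [ 2.137 -1.001 -0.749] [ 0.17  -2.259 -0.778] [2.431 0.593 0.654]
side bare [420, 165, 43, 46, 352] [ 0.267 -0.359  0.005] [ 0.208 -0.444 -0.003] [ 0.332 -0.288  0.011]
side bare [250, 182, 31, 18, 423] [ 0.6   -0.12   0.033] [ 0.17  -0.197 -0.003] [0.657 0.593 0.654]
side bare [46, 216, 74, 49, 833] [0.808 0.174 0.042] [ 0.17   0.085 -0.004] [0.94  0.593 0.654]
side bare [493, 360, 14, 12, 97] [0.073 0.075 0.015] [0.063 0.061 0.012] [0.083 0.084 0.019]
```

```bash
cat >> h.py <<'E'
def go(x,y,z,yaw):
    """print tool-axis shift from the present pose to a TCP pose (yaw modulo half turn, nearest)"""
    o=status.get_obs();p=o["tool_pos"];w=o["orientation"][2];a=np.radians(w)
    d=np.array([x,y,z])-p
    t=-((yaw-w+90)%180-90)
    print("shift %.4f %.4f %.4f turn %.1f  (joint6 %.0f yaw %.1f)"%(d[0]*np.cos(a)+d[1]*np.sin(a),d[0]*np.sin(a)-d[1]*np.cos(a),-d[2],t,o["joint_pos"][5],w))
E
python3 - <<'E'
from h import *
S={n:dict(np.load(n+"0.npz")) for n in("scene","side")}
box=dict(red=(.485,-.13),yellow=(.57,-.383),blue=(.475,-.25),black=(.585,-.24),bare=(.605,-.125))
for k,(x,y) in box.items():
    Q=[]
    for n,s in S.items():
        P=world(s);m=masks(s["frame"])[k]&(abs(P[...,0]-x)<.06)&(abs(P[...,1]-y)<.06)&(P[...,2]>.002)&(P[...,2]<.036)
        q=P[m];Q.append(q)
    Q=np.vstack(Q);r=cv2.minAreaRect((Q[:,:2]*1000).astype(np.float32))
    T=Q[Q[:,2]>.026];r2=cv2.minAreaRect((T[:,:2]*1000).astype(np.float32))
    print(k,len(Q),np.round(r[0]),np.round(r[1]),round(r[2]),'top',np.round(r2[0]),np.round(r2[1]),round(r2[2]))
    b=Q[(Q[:,2]>.005)&(Q[:,2]<.011)]
    if k in("red","yellow","blue"):
        c,ii,cc=cv2.kmeans((T[:,:2]*1000).astype(np.float32),2,None,(3,30,.1),5,0);print('  legs',cc.round(1).tolist())
pads=dict(red=(.54,.22),yellow=(.51,.28),blue=(.572,.157))
for k,(x,y) in pads.items():
    for n,s in S.items():
        P=world(s);m=masks(s["frame"])[k]&(abs(P[...,0]-x)<.05)&(abs(P[...,1]-y)<.05)&(P[...,2]>.008)&(P[...,2]<.03)
        q=P[m];r=cv2.minAreaRect((q[:,:2]*1000).astype(np.float32));print('pad',k,n,np.round(r[0]),np.round(r[1]),round(r[2]),np.median(q[:,2]))
go(.5,.2,.3,-20)
E
```

```text
red 1272 [ 483. -131.] [56. 65.] 37 top [ 484. -131.] [55. 64.] 37
  legs [[469.0, -110.0], [500.20001220703125, -151.3000030517578]]
yellow 1013 [ 570. -383.] [60. 66.] 31 top [ 570. -382.] [61. 58.] 29
  legs [[592.5999755859375, -371.0], [547.5999755859375, -395.5]]
blue 1092 [ 474. -252.] [64. 60.] 66 top [ 475. -253.] [63. 59.] 68
  legs [[487.0, -229.3000030517578], [464.8999938964844, -275.6000061035156]]
black 1514 [ 584. -241.] [56. 66.] 42 top [ 584. -241.] [55. 66.] 42
bare 1285 [ 604. -126.] [61. 59.] 39 top [ 604. -125.] [60. 59.] 41
pad red scene [542. 221.] [44. 61.] 26 0.01542964056236403
pad red side [539. 222.] [47. 65.] 27 0.014800369723207198
pad yellow scene [509. 283.] [46. 61.] 26 0.015437099955310729
pad yellow side [508. 284.] [48. 66.] 27 0.014934041501217674
pad blue scene [573. 158.] [44. 59.] 27 0.015446918067038438
pad blue side [570. 159.] [46. 66.] 26 0.014656510555042718
shift 0.4047 0.3193 -0.0493 turn 0.5  (joint6 -17 yaw -19.5)
```

drive_effector(
  ticks=[
    [[0.4,0.32,-0.05,0,0.088],[0.4,0.32,-0.05,0,0.088],[0.4,0.32,-0.05,0,0.088],[0.4,0.32,-0.05,0,0.088],[0.4,0.32,-0.05,0,0.088],[0.4,0.32,-0.05,0,0.088],[0.4,0.32,-0.05,0,0.088],[0.4,0.32,-0.05,0,0.088]],
  ],
)

```text
clock: 1.1
tool_pos: [0.4883, 0.2119, 0.3003]
orientation: [-180.0, 0.0, -19.5]
force: [1.4, 0.8, -0.1]
opening: 0.0876
gripper_force: 0.0
```

drive_effector(
  ticks=[
    [[0,0,0,0,0.088],[0,0,0,0,0.088],[0,0,0,0,0.088]],
  ],
)

```text
clock: 1.48
tool_pos: [0.4872, 0.2147, 0.2998]
orientation: [180.0, 0.0, -19.4]
force: [-0.5, -0.1, -0.0]
opening: 0.0876
gripper_force: 0.0
```

```bash
cat >> h.py <<'E'
def wpts(s,o):
    """world points per pixel of a wrist picture from z_map, plus function pixel->plane"""
    from scipy.spatial.transform import Rotation as Ro
    H,W=s["z_map"].shape;f=H/2/np.tan(np.radians(s["fovy"])/2)
    v,u=np.mgrid[:H,:W];du,dv=u-s["cx"],v-s["cy"];r=np.hypot(du,dv)+1e-9;th=r/f
    d=np.stack([np.sin(th)*du/r,np.sin(th)*dv/r,np.cos(th)],-1)
    T=s["T_tool_cam"];Rw=Ro.from_euler("xyz",o["orientation"],degrees=True).as_matrix()
    D=d@T[:3,:3].T@Rw.T;C=Rw@T[:3,3]+o["tool_pos"]
    zz=s["z_map"]/np.maximum(d[...,2],1e-3)
    return C+D*zz[...,None],C,D
def wshot(name):
    o=status.get_obs();s=optics.snapshot("wrist");cv2.imwrite("pics/%s.png"%name,s["frame"][:,:,::-1]);return s,o
def onplane(C,D,h):
    return C+D*((h-C[2])/np.where(abs(D[...,2])<1e-6,1e-6,D[...,2]))[...,None]
E
python3 - <<'E'
from h import *
s,o=wshot("w1");print(s["fovy"],s["cx"],s["cy"],s["T_tool_cam"].round(3),o["tool_pos"],o["orientation"])
P,C,D=wpts(s,o);G=onplane(C,D,.016);M=masks(s["frame"])
for k,(x,y) in dict(red=(.54,.221),yellow=(.5085,.2835),blue=(.5715,.1585)).items():
    m=M[k]&(np.hypot(G[...,0]-x,G[...,1]-y)<.06);N,L,st,c=cv2.connectedComponentsWithStats(m.astype(np.uint8))
    i=1+st[1:,4].argmax();q=G[L==i];r=cv2.minAreaRect((q[:,:2]*1000).astype(np.float32));print(k,np.round(r[0],1),np.round(r[1]),round(r[2],1),np.median(P[L==i][:,2]))
go(.53,-.24,.3,-63.3)
E
```

```text
65.70646984690485 279.08853277901886 209.3344671237586 [[ 0.    -0.96  -0.279  0.074]
 [ 1.     0.     0.    -0.001]
 [-0.    -0.279  0.96  -0.133]
 [ 0.     0.     0.     1.   ]] [0.48719779 0.21466223 0.29982672] [ 1.79981862e+02  2.19201040e-02 -1.93917005e+01]
red [540.3 222.1] [47. 63.] 25.9 0.015889677264430718
yellow [509.1 284.2] [47. 64.] 26.7 0.015818659225230403
blue [571.5 159.7] [46. 63.] 26.6 0.015934152668250712
shift 0.1912 0.4148 -0.0001 turn 43.9  (joint6 26 yaw -19.4)
```

View pics/w1.png

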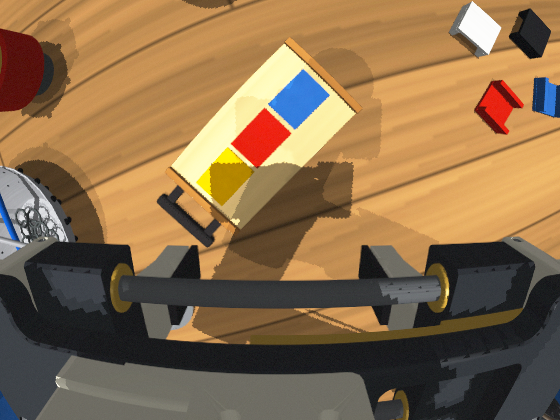

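The wrist view shows the pads at (225,175), (262,137) and (298,98), consistent with the two fixed views. The gripper body is wide along the closing axis. Next I look at the parts from above.

The manual's scale: turns go in shares of 180 degrees. Converting my numbers, 34 degrees / 180 = 0.1889.

drive_effector(
  ticks=[
    [[0.14,0.41,0,0.1889,0.088],[0.14,0.41,0,0.1889,0.088],[0.14,0.41,0,0.1889,0.088],[0.14,0.41,0,0.1889,0.088],[0.14,0.41,0,0.1889,0.088],[0.14,0.41,0,0.1889,0.088],[0.14,0.41,0,0.1889,0.088],[0.14,0.41,0,0.1889,0.088]],
  ],
)

```text
clock: 2.52
tool_pos: [0.4828, -0.2218, 0.2995]
orientation: [179.9, 0.0, -53.6]
force: [0.4, 0.1, 0.0]
opening: 0.0877
gripper_force: 0.0
```

drive_effector(
  ticks=[
    [[0,0,0,0,0.088],[0,0,0,0,0.088],[0,0,0,0,0.088]],
  ],
)

```text
clock: 2.9
tool_pos: [0.4834, -0.2182, 0.3003]
orientation: [-180.0, -0.0, -53.3]
force: [-0.1, 0.6, 0.1]
opening: 0.0877
gripper_force: 0.0
```

```bash
python3 - <<'E'
from h import *
s,o=wshot("w2");print(o["tool_pos"],o["orientation"])
P,C,D=wpts(s,o);M=masks(s["frame"])
T=onplane(C,D,.030)
for k,(x,y) in dict(red=(.484,-.131),yellow=(.570,-.383),blue=(.475,-.252),black=(.584,-.241),bare=(.604,-.126)).items():
    near=(np.hypot(P[...,0]-x,P[...,1]-y)<.055)&(P[...,2]>.026)&(P[...,2]<.034)
    q=P[near];r=cv2.minAreaRect((T[near][:,:2]*1000).astype(np.float32));print(k,len(q),np.round(r[0],1),np.round(r[1]),round(r[2],1))
m=(np.hypot(P[...,0]-.46,P[...,1]+.355)<.05)&(P[...,2]>.04);q=P[m];print('bottle',q[:,:2].min(0),q[:,:2].max(0),len(q))
go(.484,-.131,.15,127)
E
```

```text
[ 0.4834385  -0.21816335  0.30034081] [-1.79979898e+02 -1.33053751e-02 -5.33380098e+01]
red 531 [ 483.9 -131.6] [56. 60.] 36.6
yellow 545 [ 569.5 -382.5] [61. 56.] 29.7
blue 566 [ 475.  -253.1] [60. 56.] 67.5
black 2112 [ 584.5 -242.3] [57. 61.] 41.7
bare 1749 [ 603.6 -126.8] [61. 56.] 40.9
bottle [ 0.44060021 -0.3819109 ] [ 0.47562483 -0.34655813] 835
shift -0.0697 -0.0526 0.1503 turn -0.4  (joint6 40 yaw -53.4)
```

View pics/w2.png

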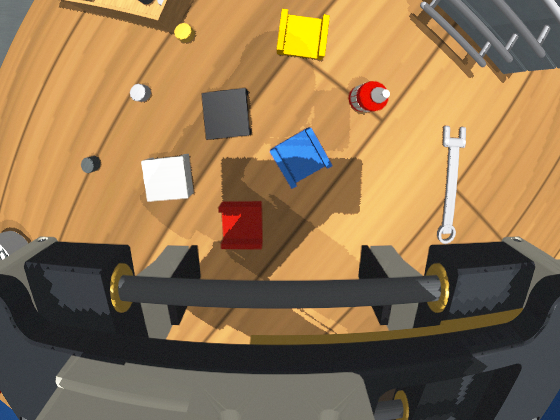

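The wrist view gives all five poses cleanly: red (242,225), blue (300,157), black (226,113), bare (167,178), yellow (303,35) and the bottle (370,97). I pick red first.

drive_effector(
  ticks=[
    [[-0.0697,-0.0526,0.06,0,0.088],[-0.0697,-0.0526,0.12,0,0.088],[-0.0697,-0.0526,0.18,0,0.088],[-0.0697,-0.0526,0.22,0,0.088],[-0.0697,-0.0526,0.25,0,0.088],[-0.0697,-0.0526,0.265,0,0.088],[-0.0697,-0.0526,0.265,0,0.088]],
  ],
)

```text
clock: 3.82
tool_pos: [0.4833, -0.1317, 0.0342]
orientation: [179.9, 0.1, -53.4]
force: [0.1, 0.3, 0.0]
opening: 0.0876
gripper_force: 0.0
```

```bash
python3 -c "
from h import *
go(.4839,-.1316,.028,126.6)"
```

```text
shift 0.0003 -0.0006 0.0062 turn -0.0  (joint6 29 yaw -53.4)
```

drive_effector(
  ticks=[
    [[0,0,0.006,0,0.088],[0,0,0.006,0,0.088],[0,0,0.006,0,0.05],[0,0,0.006,0,0.05],[0,0,0.006,0,0.05],[0,0,0.006,0,0.05],[0,0,0.006,0,0.05],[0,0,0.006,0,0.05]],
  ],
)

```text
clock: 4.82
tool_pos: [0.484, -0.1321, 0.0293]
orientation: [-180.0, -0.0, -53.5]
force: [0.3, -0.9, 3.5]
opening: 0.0554
gripper_force: 30.0
```

drive_effector(
  ticks=[
    [[0,0,-0.04,0,0.05],[0,0,-0.08,0,0.05],[0,0,-0.12,0,0.05],[0,0,-0.12,0,0.05]],
  ],
)

```text
clock: 5.32
tool_pos: [0.4857, -0.1321, 0.1521]
orientation: [-179.7, -0.2, -53.4]
force: [-0.6, 0.4, -1.7]
opening: 0.0551
gripper_force: 30.0
```

```bash
python3 -c "
from h import *
go(.5403,.2218,.15,116.5)"
```

```text
shift -0.2517 -0.2546 0.0021 turn 10.1  (joint6 29 yaw -53.4)
```

In the tool's units: 10.1 degrees / 180 = 0.0561.

drive_effector(
  ticks=[
    [[-0.03,-0.03,0,0.0111,0.05],[-0.252,-0.2546,0,0.0561,0.05],[-0.252,-0.2546,0,0.0561,0.05],[-0.252,-0.2546,0,0.0561,0.05],[-0.252,-0.2546,0,0.0561,0.05],[-0.252,-0.2546,0,0.0561,0.05],[-0.252,-0.2546,0,0.0561,0.05],[-0.252,-0.2546,0,0.0561,0.05]],
  ],
)

```text
clock: 6.32
tool_pos: [0.5375, 0.2218, 0.1475]
orientation: [179.8, -0.0, -63.5]
force: [-0.3, 0.0, -1.3]
opening: 0.055
gripper_force: 30.0
```

drive_effector(
  ticks=[
    [[0,0,0,0,0.05],[0,0,0,0,0.05],[0,0,0,0,0.05]],
  ],
)

```text
clock: 6.7
tool_pos: [0.5385, 0.2212, 0.1494]
orientation: [-180.0, 0.0, -63.6]
force: [0.3, -0.1, -1.4]
opening: 0.0552
gripper_force: 30.0
```

```bash
python3 -c "
from h import *
go(.5403,.2218,.048,116.5)
s,o=wshot('w3')"
```

```text
shift 0.0002 -0.0019 0.1014 turn -0.1  (joint6 -15 yaw -63.6)
```

View pics/w3.png

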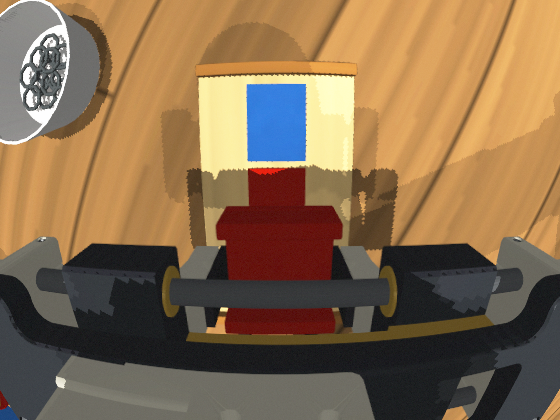

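The red channel (280,270) hangs level between the fingers, in line with the board below. I lower it.

drive_effector(
  ticks=[
    [[0,-0.002,0.04,0,0.05],[0,-0.002,0.07,0,0.05],[0,-0.002,0.09,0,0.05],[0,-0.002,0.099,0,0.05],[0,-0.002,0.102,0,0.05],[0,-0.002,0.104,0,0.05],[0,-0.002,0.104,0,0.05]],
  ],
)

```text
clock: 7.62
tool_pos: [0.5405, 0.223, 0.0457]
orientation: [-179.9, 0.0, -63.6]
force: [-0.4, 0.2, -0.3]
opening: 0.0552
gripper_force: 30.0
```

drive_effector(
  ticks=[
    [[0,0,0,0,0.07],[0,0,0,0,0.088],[0,0,0,0,0.088],[0,0,-0.03,0,0.088],[0,0,-0.09,0,0.088],[0,0,-0.15,0,0.088],[0,0,-0.15,0,0.088]],
  ],
)

```text
clock: 8.5
tool_pos: [0.5427, 0.2243, 0.201]
orientation: [-179.4, 0.1, -63.5]
force: [0.2, -0.1, -0.3]
opening: 0.0878
gripper_force: 0.0
```

```bash
python3 -c "
from h import *
go(.5695,-.3825,.2,29.7);print(status.get_obs()['joint_pos'])"
```

```text
shift 0.5552 0.2465 0.0010 turn 86.8  (joint6 -15 yaw -63.5)
[ 41.57244495  14.20648494 -15.2817495    0.08624824 -59.93985185
 -15.14204125]
```

In the tool's units: 86.8 degrees / 180 = 0.4822.

drive_effector(
  ticks=[
    [[0.02,0.01,-0.02,0.0444,0.088],[0.54,0.24,-0.02,0.4822,0.088],[0.54,0.24,-0.02,0.4822,0.088],[0.54,0.24,-0.02,0.4822,0.088],[0.54,0.24,-0.02,0.4822,0.088],[0.54,0.24,-0.02,0.4822,0.088],[0.54,0.24,-0.02,0.4822,0.088],[0.54,0.24,-0.02,0.4822,0.088]],
  ],
)

```text
clock: 9.5
tool_pos: [0.5594, -0.2385, 0.2146]
orientation: [180.0, -0.0, -147.1]
force: [1.1, -1.0, 0.9]
opening: 0.0877
gripper_force: 0.0
```

drive_effector(
  ticks=[
    [[0,0,0,0,0.088],[0,0,0,0,0.088]],
  ],
)

```text
clock: 9.75
tool_pos: [0.5593, -0.2369, 0.2143]
orientation: [179.9, -0.0, -146.8]
force: [0.4, 0.1, 0.4]
opening: 0.0877
gripper_force: 0.0
```

```bash
python3 -c "
from h import *
go(.5695,-.3825,.028,29.7)"
```

```text
shift 0.0712 -0.1274 0.1863 turn 3.5  (joint6 -52 yaw -146.8)
```

In the tool's units: 3.5 degrees / 180 = 0.0194.

drive_effector(
  ticks=[
    [[0.035,-0.063,0,0.0194,0.088],[0.0712,-0.1274,0,0.0194,0.088],[0.0712,-0.1274,0.05,0.0194,0.088],[0.0712,-0.1274,0.1,0.0194,0.088],[0.0712,-0.1274,0.14,0.0194,0.088],[0.0712,-0.1274,0.165,0.0194,0.088],[0.0712,-0.1274,0.176,0.0194,0.088],[0.0712,-0.1274,0.176,0.0194,0.088]],
  ],
)

```text
clock: 10.75
tool_pos: [0.5704, -0.3812, 0.0389]
orientation: [180.0, -0.0, -150.2]
force: [-0.3, -1.3, -0.0]
opening: 0.0875
gripper_force: 0.0
```

```bash
python3 -c "
from h import *
go(.5695,-.3825,.028,29.7)"
```

```text
shift 0.0014 -0.0007 0.0109 turn 0.1  (joint6 -43 yaw -150.2)
```

drive_effector(
  ticks=[
    [[0.001,-0.0005,0.01,0,0.088],[0.001,-0.0005,0.01,0,0.088],[0.001,-0.0005,0.01,0,0.05],[0.001,-0.0005,0.01,0,0.05],[0.001,-0.0005,0.01,0,0.05],[0.001,-0.0005,0.01,0,0.05],[0.001,-0.0005,0.01,0,0.05],[0.001,-0.0005,0.01,0,0.05]],
  ],
)

```text
clock: 11.75
tool_pos: [0.5696, -0.3832, 0.0293]
orientation: [-180.0, 0.0, -150.3]
force: [0.3, -0.6, 1.5]
opening: 0.0552
gripper_force: 30.0
```

drive_effector(
  ticks=[
    [[0,0,-0.04,0,0.05],[0,0,-0.1,0,0.05],[0,0,-0.15,0,0.05],[0,0,-0.17,0,0.05],[0,0,-0.17,0,0.05]],
  ],
)

```text
clock: 12.38
tool_pos: [0.57, -0.3833, 0.2008]
orientation: [-179.9, 0.1, -150.3]
force: [-0.6, 0.4, -1.9]
opening: 0.0552
gripper_force: 30.0
```

```bash
python3 -c "
from h import *
go(.509,.284,.2,116.5)"
```

```text
shift -0.2779 0.6097 0.0008 turn -86.8  (joint6 -43 yaw -150.3)
```

In the tool's units: -86.8 degrees / 180 = -0.4822.

drive_effector(
  ticks=[
    [[-0.01,0.03,0,-0.0278,0.05],[-0.27,0.59,0,-0.4822,0.05],[-0.27,0.59,0,-0.4822,0.05],[-0.27,0.59,0,-0.4822,0.05],[-0.27,0.59,0,-0.4822,0.05],[-0.27,0.59,0,-0.4822,0.05],[-0.27,0.59,0,-0.4822,0.05],[-0.27,0.59,0,-0.4822,0.05]],
  ],
)

```text
clock: 13.38
tool_pos: [0.525, 0.0855, 0.1973]
orientation: [179.8, -0.0, -69.7]
force: [1.4, 0.4, -1.4]
opening: 0.0552
gripper_force: 30.0
```

drive_effector(
  ticks=[
    [[0,0,0,0,0.05],[0,0,0,0,0.05]],
  ],
)

```text
clock: 13.62
tool_pos: [0.5255, 0.0839, 0.1976]
orientation: [179.8, -0.0, -70.1]
force: [-1.0, 0.0, -1.6]
opening: 0.0551
gripper_force: 30.0
```

```bash
python3 -c "
from h import *
go(.509,.284,.15,116.5)"
```

```text
shift -0.1937 -0.0528 0.0476 turn -6.6  (joint6 -10 yaw -70.1)
```

In the tool's units: -6.6 degrees / 180 = -0.0367.

drive_effector(
  ticks=[
    [[-0.05,-0.013,0,-0.0367,0.05],[-0.1,-0.026,0,-0.0367,0.05],[-0.15,-0.04,0,-0.0367,0.05],[-0.1937,-0.0528,0,-0.0367,0.05],[-0.1937,-0.0528,0.04,-0.0367,0.05],[-0.1937,-0.0528,0.08,-0.0367,0.05],[-0.1937,-0.0528,0.11,-0.0367,0.05],[-0.1937,-0.0528,0.11,-0.0367,0.05]],
  ],
)

```text
clock: 14.62
tool_pos: [0.5091, 0.281, 0.0862]
orientation: [179.6, -0.1, -63.6]
force: [-0.2, 0.3, -0.9]
opening: 0.0555
gripper_force: 30.0
```

```bash
python3 -c "
from h import *
go(.509,.284,.0455,116.5)"
```

```text
shift -0.0028 -0.0013 0.0407 turn -0.1  (joint6 -22 yaw -63.6)
```

drive_effector(
  ticks=[
    [[-0.0028,-0.001,0.018,0,0.05],[-0.0028,-0.001,0.032,0,0.05],[-0.0028,-0.001,0.038,0,0.05],[-0.0028,-0.001,0.041,0,0.05],[-0.0028,-0.001,0.042,0,0.05],[-0.0028,-0.001,0.042,0,0.05]],
  ],
)

```text
clock: 15.38
tool_pos: [0.5099, 0.287, 0.0475]
orientation: [-180.0, 0.0, -63.5]
force: [0.1, 0.1, -1.4]
opening: 0.0553
gripper_force: 30.0
```

```bash
python3 -c "
from h import *
go(.509,.284,.0455,116.5)"
```

```text
shift 0.0023 0.0021 0.0020 turn 0.0  (joint6 -22 yaw -63.5)
```

drive_effector(
  ticks=[
    [[0.0022,0.0018,0.001,0,0.05],[0.0022,0.0018,0.002,0,0.05],[0.0022,0.0018,0.002,0,0.05],[0.0022,0.0018,0.002,0,0.05]],
  ],
)

```text
clock: 15.88
tool_pos: [0.509, 0.284, 0.0453]
orientation: [180.0, -0.0, -63.5]
force: [-0.5, -1.1, 1.2]
opening: 0.0551
gripper_force: 30.0
```

drive_effector(
  ticks=[
    [[0,0,0,0,0.07],[0,0,0,0,0.088],[0,0,0,0,0.088],[0,0,-0.03,0,0.088],[0,0,-0.09,0,0.088],[0,0,-0.15,0,0.088],[0,0,-0.18,0,0.088],[0,0,-0.18,0,0.088]],
  ],
)

```text
clock: 16.88
tool_pos: [0.5101, 0.2851, 0.2284]
orientation: [-179.7, 0.1, -63.5]
force: [-0.7, 0.5, -1.2]
opening: 0.0876
gripper_force: 0.0
```

```bash
python3 -c "
from h import *
go(.475,-.2531,.2,67.5)"
```

```text
shift 0.4657 0.2720 0.0284 turn 49.0  (joint6 -22 yaw -63.5)
```

In the tool's units: 49 degrees / 180 = 0.2722.

drive_effector(
  ticks=[
    [[0.02,0.01,0,0.0333,0.088],[0.4657,0.272,0.02,0.2722,0.088],[0.4657,0.272,0.02,0.2722,0.088],[0.4657,0.272,0.02,0.2722,0.088],[0.4657,0.272,0.02,0.2722,0.088],[0.4657,0.272,0.02,0.2722,0.088],[0.4657,0.272,0.02,0.2722,0.088],[0.4657,0.272,0.02,0.2722,0.088]],
  ],
)

```text
clock: 17.88
tool_pos: [0.4783, -0.1762, 0.2074]
orientation: [180.0, -0.0, -112.5]
force: [0.4, 0.2, 1.1]
opening: 0.0877
gripper_force: 0.0
```

drive_effector(
  ticks=[
    [[0,0,0,0,0.088],[0,0,0,0,0.088]],
  ],
)

```text
clock: 18.12
tool_pos: [0.4786, -0.1746, 0.2073]
orientation: [179.9, -0.0, -112.6]
force: [-0.2, 0.3, 0.4]
opening: 0.0877
gripper_force: 0.0
```

```bash
python3 -c "
from h import *
go(.475,-.2531,.028,67.5)"
```

```text
shift 0.0739 -0.0268 0.1793 turn -0.1  (joint6 -25 yaw -112.6)
```

drive_effector(
  ticks=[
    [[0.05,-0.018,0,0,0.088],[0.0739,-0.0268,0.02,0,0.088],[0.0739,-0.0268,0.07,0,0.088],[0.0739,-0.0268,0.12,0,0.088],[0.0739,-0.0268,0.155,0,0.088],[0.0739,-0.0268,0.17,0,0.088],[0.0739,-0.0268,0.17,0,0.088],[0.0739,-0.0268,0.17,0,0.088]],
  ],
)

```text
clock: 19.12
tool_pos: [0.477, -0.2527, 0.0396]
orientation: [-179.9, 0.0, -112.4]
force: [0.3, -0.3, 1.4]
opening: 0.0878
gripper_force: 0.0
```

```bash
python3 -c "
from h import *
go(.475,-.2531,.028,67.5)"
```

```text
shift 0.0011 0.0017 0.0116 turn 0.1  (joint6 -15 yaw -112.4)
```

drive_effector(
  ticks=[
    [[0.001,0.0015,0.0105,0,0.088],[0.001,0.0015,0.0105,0,0.088],[0.001,0.0015,0.0105,0,0.05],[0.001,0.0015,0.0105,0,0.05],[0.001,0.0015,0.0105,0,0.05],[0.001,0.0015,0.0105,0,0.05],[0.001,0.0015,0.0105,0,0.05],[0.001,0.0015,0.0105,0,0.05]],
  ],
)

```text
clock: 20.12
tool_pos: [0.4742, -0.2533, 0.0278]
orientation: [-180.0, 0.0, -112.5]
force: [1.0, -0.4, -0.4]
opening: 0.0554
gripper_force: 30.0
```

drive_effector(
  ticks=[
    [[0,0,-0.04,0,0.05],[0,0,-0.1,0,0.05],[0,0,-0.15,0,0.05],[0,0,-0.15,0,0.05]],
  ],
)

```text
clock: 20.62
tool_pos: [0.476, -0.2537, 0.1818]
orientation: [-179.6, 0.1, -112.4]
force: [-0.5, 0.0, -2.0]
opening: 0.0555
gripper_force: 30.0
```

```bash
python3 -c "
from h import *
go(.5715,.1592,.18,116.5)"
```

```text
shift -0.4181 0.0693 0.0018 turn -48.9  (joint6 -15 yaw -112.4)
```

In the tool's units: -48.9 degrees / 180 = -0.2717.

drive_effector(
  ticks=[
    [[-0.02,0.003,0,-0.0222,0.05],[-0.41,0.068,0,-0.2717,0.05],[-0.41,0.068,0,-0.2717,0.05],[-0.41,0.068,0,-0.2717,0.05],[-0.41,0.068,0,-0.2717,0.05],[-0.41,0.068,0,-0.2717,0.05],[-0.41,0.068,0,-0.2717,0.05],[-0.41,0.068,0,-0.2717,0.05]],
  ],
)

```text
clock: 21.62
tool_pos: [0.5674, 0.1546, 0.1757]
orientation: [179.9, 0.0, -63.4]
force: [-0.5, -1.0, -2.6]
opening: 0.0556
gripper_force: 30.0
```

drive_effector(
  ticks=[
    [[0,0,0,0,0.05],[0,0,0,0,0.05]],
  ],
)

```text
clock: 21.88
tool_pos: [0.567, 0.1506, 0.1767]
orientation: [179.9, 0.0, -63.6]
force: [0.2, -1.3, -2.5]
opening: 0.0556
gripper_force: 30.0
```

```bash
python3 -c "
from h import *
go(.5715,.1592,.0445,116.5)"
```

```text
shift -0.0057 -0.0079 0.1322 turn -0.1  (joint6 -8 yaw -63.6)
```

drive_effector(
  ticks=[
    [[-0.0057,-0.0079,0.03,0,0.05],[-0.0057,-0.0079,0.07,0,0.05],[-0.0057,-0.0079,0.1,0,0.05],[-0.0057,-0.0079,0.118,0,0.05],[-0.0057,-0.0079,0.124,0,0.05],[-0.0057,-0.0079,0.128,0,0.05],[-0.0057,-0.0079,0.128,0,0.05]],
  ],
)

```text
clock: 22.75
tool_pos: [0.5726, 0.16, 0.0503]
orientation: [-180.0, 0.0, -63.6]
force: [-0.2, -0.1, -2.0]
opening: 0.0558
gripper_force: 30.0
```

```bash
python3 -c "
from h import *
go(.5715,.1592,.044,116.5)"
```

```text
shift 0.0002 0.0014 0.0063 turn -0.1  (joint6 -8 yaw -63.6)
```

Lowering to contact, releasing, lifting, then checking the three channels from above.

drive_effector(
  ticks=[
    [[0,0.001,0.003,0,0.05],[0,0.001,0.0055,0,0.05],[0,0.001,0.006,0,0.05],[0,0.001,0.006,0,0.05]],
  ],
)

```text
clock: 23.25
tool_pos: [0.5714, 0.1598, 0.0439]
orientation: [-180.0, -0.0, -63.6]
force: [-0.8, 0.1, -0.9]
opening: 0.0551
gripper_force: 30.0
```

drive_effector(
  ticks=[
    [[0,0,0,0,0.07],[0,0,0,0,0.088],[0,0,0,0,0.088],[0,0,-0.03,0,0.088],[-0.02,0,-0.09,0,0.088],[-0.06,0,-0.15,0,0.088],[-0.08,0,-0.21,0,0.088],[-0.1,0,-0.23,0,0.088]],
  ],
)

```text
clock: 24.25
tool_pos: [0.5273, 0.2504, 0.2777]
orientation: [-179.7, 0.0, -63.5]
force: [0.7, 0.2, -1.3]
opening: 0.0878
gripper_force: 0.0
```

```bash
python3 - <<'E'
from h import *
s,o=wshot("w4")
P,C,D=wpts(s,o);T=onplane(C,D,.046);print(o["tool_pos"])
for k,(x,y) in dict(red=(.5403,.2218),yellow=(.509,.284),blue=(.5715,.1592)).items():
    m=masks(s["frame"])[k]&(np.hypot(P[...,0]-x,P[...,1]-y)<.06)&(abs(P[...,2]-.046)<.004)
    r=cv2.minAreaRect((T[m][:,:2]*1000).astype(np.float32));print(k,m.sum(),np.round(r[0],1),np.round(r[1]),round(r[2],1),np.median(P[m][:,2]))
E
```

```text
[0.52734384 0.25042422 0.27773832]
red 642 [540.1 223. ] [55. 58.] 26.5 0.04575423068790649
yellow 653 [507.9 284.9] [54. 60.] 26.6 0.04574976080709858
blue 628 [570.2 161.3] [53. 59.] 26.4 0.04583104206843244
```

View pics/w4.png

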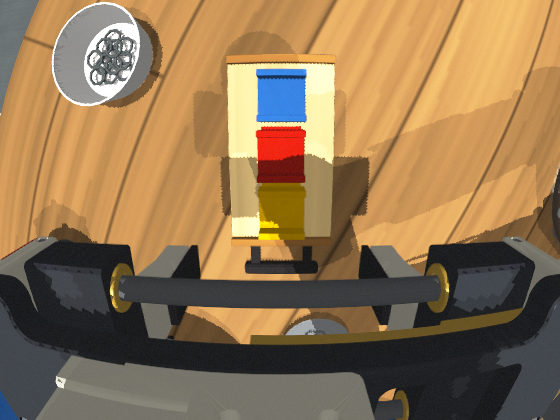

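The three coloured channels lie squarely on their pads at (281,95), (281,155) and (281,212), within 2 mm. The bare channel is next.

```bash
python3 -c "
from h import *
go(.6036,-.1268,.2,40.9)"; 
```

```text
shift 0.3735 0.1016 0.0809 turn 75.6  (joint6 -18 yaw -63.5)
```

In the tool's units: 75.6 degrees / 180 = 0.42.

drive_effector(
  ticks=[
    [[0.02,0.006,0,0.0333,0.088],[0.3735,0.1016,0.07,0.42,0.088],[0.3735,0.1016,0.07,0.42,0.088],[0.3735,0.1016,0.07,0.42,0.088],[0.3735,0.1016,0.07,0.42,0.088],[0.3735,0.1016,0.07,0.42,0.088],[0.3735,0.1016,0.07,0.42,0.088],[0.3735,0.1016,0.07,0.42,0.088]],
  ],
)

```text
clock: 25.3
tool_pos: [0.6015, -0.1344, 0.2017]
orientation: [179.9, -0.1, -139.7]
force: [-0.2, 0.9, -0.3]
opening: 0.0879
gripper_force: 0.0
```

drive_effector(
  ticks=[
    [[0,0,0,0,0.088],[0,0,0,0,0.088]],
  ],
)

```text
clock: 25.55
tool_pos: [0.6022, -0.1299, 0.2038]
orientation: [-180.0, 0.0, -139.0]
force: [-0.5, -0.4, 0.5]
opening: 0.0877
gripper_force: 0.0
```

```bash
python3 -c "
from h import *
go(.6036,-.1268,.035,40.9)"
```

```text
shift -0.0031 0.0014 0.1688 turn 0.1  (joint6 -55 yaw -139.0)
```

drive_effector(
  ticks=[
    [[-0.003,0.0014,0.05,0,0.088],[-0.003,0.0014,0.1,0,0.088],[-0.003,0.0014,0.14,0,0.088],[-0.003,0.0014,0.16,0,0.088],[-0.003,0.0014,0.168,0,0.088],[-0.003,0.0014,0.168,0,0.088],[-0.003,0.0014,0.168,0,0.088]],
  ],
)

```text
clock: 26.42
tool_pos: [0.6044, -0.1271, 0.037]
orientation: [-179.9, 0.1, -139.1]
force: [-0.3, -0.0, 0.5]
opening: 0.0875
gripper_force: 0.0
```

```bash
python3 -c "
from h import *
go(.6036,-.1268,.035,40.9)"
```

```text
shift 0.0004 0.0007 0.0020 turn -0.0  (joint6 -55 yaw -139.1)
```

drive_effector(
  ticks=[
    [[0,0.0007,0.001,0,0.05],[0,0.0007,0.001,0,0.05],[0,0.0007,0.001,0,0.05],[0,0.0007,0.001,0,0.05],[0,0.0007,0.001,0,0.05],[0,0.0007,0.001,0,0.05]],
  ],
)

```text
clock: 27.18
tool_pos: [0.6032, -0.1269, 0.0349]
orientation: [-180.0, 0.0, -139.2]
force: [0.4, 0.4, 3.4]
opening: 0.0554
gripper_force: 30.0
```

drive_effector(
  ticks=[
    [[0,0,-0.04,0,0.05],[0,0,-0.1,0,0.05],[0,0,-0.15,0,0.05],[0,0,-0.15,0,0.05]],
  ],
)

```text
clock: 27.68
tool_pos: [0.6053, -0.1268, 0.1893]
orientation: [-179.7, 0.3, -139.1]
force: [0.5, 0.6, -3.0]
opening: 0.0556
gripper_force: 30.0
```

```bash
python3 -c "
from h import *
go(.5245,.2532,.18,116.5)"
```

```text
shift -0.1875 0.3403 0.0093 turn -75.6  (joint6 -55 yaw -139.1)
```

In the tool's units: -75.6 degrees / 180 = -0.42.

drive_effector(
  ticks=[
    [[-0.01,0.02,0,-0.0278,0.05],[-0.1875,0.34,0,-0.42,0.05],[-0.1875,0.34,0,-0.42,0.05],[-0.1875,0.34,0,-0.42,0.05],[-0.1875,0.34,0,-0.42,0.05],[-0.1875,0.34,0,-0.42,0.05],[-0.1875,0.34,0,-0.42,0.05],[-0.1875,0.34,0,-0.42,0.05]],
  ],
)

```text
clock: 28.68
tool_pos: [0.5212, 0.2562, 0.1831]
orientation: [179.9, 0.0, -63.1]
force: [-0.1, -1.0, -1.5]
opening: 0.0556
gripper_force: 30.0
```

drive_effector(
  ticks=[
    [[0,0,0,0,0.05],[0,0,0,0,0.05],[0,0,0,0,0.05]],
  ],
)

```text
clock: 29.05
tool_pos: [0.5227, 0.2522, 0.1845]
orientation: [180.0, -0.0, -63.7]
force: [0.0, -0.3, -2.1]
opening: 0.0553
gripper_force: 30.0
```

```bash
python3 -c "
from h import *
go(.5245,.2532,.06,116.5)"
```

```text
shift -0.0001 -0.0020 0.1245 turn -0.2  (joint6 -19 yaw -63.7)
```

In the tool's units: -0.2 degrees / 180 = -0.0011.

drive_effector(
  ticks=[
    [[0,-0.002,0.03,-0.0011,0.05],[0,-0.002,0.06,-0.0011,0.05],[0,-0.002,0.08,-0.0011,0.05],[0,-0.002,0.089,-0.0011,0.05],[0,-0.002,0.089,-0.0011,0.05],[0,-0.002,0.089,-0.0011,0.05]],
  ],
)

```text
clock: 29.8
tool_pos: [0.525, 0.2542, 0.0967]
orientation: [-179.9, 0.0, -63.4]
force: [-0.1, -0.5, -0.8]
opening: 0.0554
gripper_force: 30.0
```

```bash
python3 -c "
from h import *
go(.5245,.2532,.059,116.5);s,o=wshot('w5')"
```

```text
shift 0.0006 0.0009 0.0377 turn 0.1  (joint6 -18 yaw -63.4)
```

View pics/w5.png

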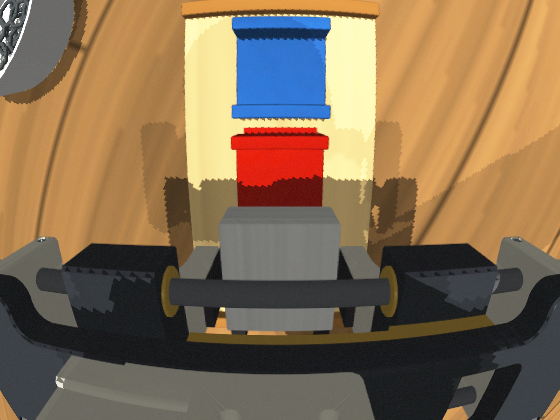

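The bare channel (280,265) is level and in line over the red/yellow gap. I lower it.

drive_effector(
  ticks=[
    [[0.0003,0.0008,0.012,0,0.05],[0.0003,0.0008,0.022,0,0.05],[0.0003,0.0008,0.03,0,0.05],[0.0003,0.0008,0.035,0,0.05],[0.0003,0.0008,0.037,0,0.05],[0.0003,0.0008,0.037,0,0.05],[0.0003,0.0008,0.037,0,0.05]],
  ],
)

```text
clock: 30.72
tool_pos: [0.5266, 0.2553, 0.0605]
orientation: [-179.6, 0.0, -63.3]
force: [2.4, 2.1, 8.9]
opening: 0.0555
gripper_force: 30.0
```

drive_effector(
  ticks=[
    [[0,0,-0.001,0,0.05],[0,0,-0.001,0,0.05]],
  ],
)

```text
clock: 30.98
tool_pos: [0.5252, 0.2544, 0.0605]
orientation: [-179.8, 0.0, -63.3]
force: [2.8, 2.4, 5.3]
opening: 0.0556
gripper_force: 30.0
```

drive_effector(
  ticks=[
    [[0,0,0,0,0.06],[0,0,0,0,0.088],[0,0,0,0,0.088],[0,0,-0.03,0,0.088],[-0.02,0,-0.09,0,0.088],[-0.06,0,-0.15,0,0.088],[-0.08,0,-0.21,0,0.088],[-0.08,0,-0.22,0,0.088]],
  ],
)

```text
clock: 31.98
tool_pos: [0.488, 0.3264, 0.2836]
orientation: [-179.7, 0.1, -63.3]
force: [0.5, -0.5, 0.2]
opening: 0.0882
gripper_force: 0.0
```

```bash
python3 - <<'E'
from h import *
s,o=wshot("w6")
P,C,D=wpts(s,o);T=onplane(C,D,.054)
m=(np.hypot(P[...,0]-.5245,P[...,1]-.2532)<.055)&(abs(P[...,2]-.054)<.005)
r=cv2.minAreaRect((T[m][:,:2]*1000).astype(np.float32));print(m.sum(),np.round(r[0],1),np.round(r[1]),round(r[2],1),np.percentile(P[m][:,2],[5,50,95]))
T=onplane(C,D,.046)
for k,(x,y) in dict(red=(.5403,.2218),yellow=(.509,.284),blue=(.5715,.1592)).items():
    m=masks(s["frame"])[k]&(np.hypot(P[...,0]-x,P[...,1]-y)<.06)&(abs(P[...,2]-.046)<.003)
    r=cv2.minAreaRect((T[m][:,:2]*1000).astype(np.float32));print(k,m.sum(),np.round(r[0],1),np.round(r[1]),round(r[2],1))
go(.5845,-.2423,.2,131.7)
E
```

```text
2725 [523.2 257. ] [56. 59.] 26.7 [0.05260159 0.05388888 0.05519564]
red 318 [552.5 201.5] [53.  8.] 28.0
yellow 342 [496.9 309.3] [54.  8.] 26.7
blue 650 [570.2 162.1] [54. 60.] 26.3
shift 0.5512 0.1699 0.0848 turn -15.0  (joint6 -26 yaw -63.3)
```

View pics/w6.png

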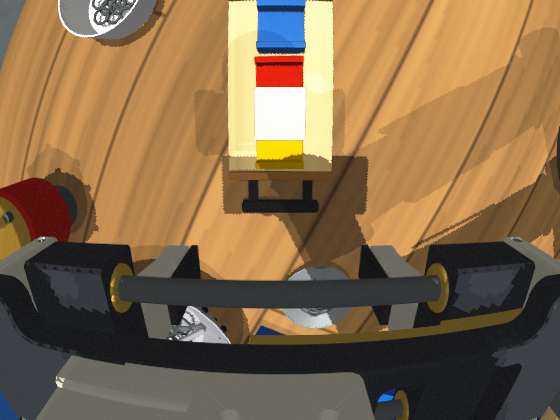

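The bare channel (280,113) sits nested between red (280,70) and yellow (280,152), with its top at 54 mm as it should be. Now the black one.

The manual's scale: turns go in shares of 180 degrees. Converting my numbers, -15 degrees / 180 = -0.0833.

drive_effector(
  ticks=[
    [[0.02,0.006,0,-0.0111,0.088],[0.55,0.17,0.06,-0.0833,0.088],[0.55,0.17,0.06,-0.0833,0.088],[0.55,0.17,0.06,-0.0833,0.088],[0.55,0.17,0.06,-0.0833,0.088],[0.55,0.17,0.06,-0.0833,0.088],[0.55,0.17,0.06,-0.0833,0.088],[0.55,0.17,0.06,-0.0833,0.088]],
  ],
)

```text
clock: 33.02
tool_pos: [0.5622, -0.1263, 0.2319]
orientation: [179.9, 0.1, -48.4]
force: [1.1, 0.5, 0.1]
opening: 0.0879
gripper_force: 0.0
```

drive_effector(
  ticks=[
    [[0,0,0,0,0.088],[0,0,0,0,0.088]],
  ],
)

```text
clock: 33.28
tool_pos: [0.5622, -0.1246, 0.232]
orientation: [179.9, 0.1, -48.5]
force: [-0.0, -0.2, 0.3]
opening: 0.0878
gripper_force: 0.0
```

```bash
python3 -c "
from h import *
go(.5845,-.2423,.035,131.7)"
```

```text
shift 0.1029 0.0613 0.1970 turn -0.2  (joint6 35 yaw -48.5)
```

drive_effector(
  ticks=[
    [[0.05,0.03,0,0,0.088],[0.1,0.06,0,0,0.088],[0.1029,0.0613,0.05,0,0.088],[0.1029,0.0613,0.1,0,0.088],[0.1029,0.0613,0.15,0,0.088],[0.1029,0.0613,0.182,0,0.088],[0.1029,0.0613,0.19,0,0.088],[0.1029,0.0613,0.19,0,0.088]],
  ],
)

```text
clock: 34.28
tool_pos: [0.586, -0.2409, 0.0433]
orientation: [180.0, -0.0, -48.3]
force: [0.5, 0.0, 0.9]
opening: 0.0875
gripper_force: 0.0
```

```bash
python3 -c "
from h import *
go(.5845,-.2423,.035,131.7)"
```

```text
shift 0.0000 0.0020 0.0083 turn 0.0  (joint6 46 yaw -48.3)
```

drive_effector(
  ticks=[
    [[0,0.0015,0.0075,0,0.088],[0,0.0015,0.0075,0,0.088],[0,0.0015,0.0075,0,0.05],[0,0.0015,0.0075,0,0.05],[0,0.0015,0.0075,0,0.05],[0,0.0015,0.0075,0,0.05],[0,0.0015,0.0075,0,0.05],[0,0.0015,0.0075,0,0.05]],
  ],
)

```text
clock: 35.28
tool_pos: [0.5843, -0.2429, 0.0354]
orientation: [-180.0, -0.0, -48.4]
force: [-0.5, -1.1, 1.1]
opening: 0.0557
gripper_force: 30.0
```

drive_effector(
  ticks=[
    [[0,0,-0.04,0,0.05],[0,0,-0.1,0,0.05],[0,0,-0.15,0,0.05],[0,0,-0.15,0,0.05]],
  ],
)

```text
clock: 35.78
tool_pos: [0.5865, -0.2434, 0.1901]
orientation: [-179.7, -0.4, -48.3]
force: [0.1, -0.5, -2.2]
opening: 0.0557
gripper_force: 30.0
```

```bash
python3 -c "
from h import *
go(.5553,.192,.19,116.5)"
```

```text
shift -0.3460 -0.2660 0.0001 turn 15.2  (joint6 47 yaw -48.3)
```

In the tool's units: 15.2 degrees / 180 = 0.0844.

drive_effector(
  ticks=[
    [[-0.02,-0.016,0,0.0111,0.05],[-0.346,-0.266,0,0.0844,0.05],[-0.346,-0.266,0,0.0844,0.05],[-0.346,-0.266,0,0.0844,0.05],[-0.346,-0.266,0,0.0844,0.05],[-0.346,-0.266,0,0.0844,0.05],[-0.346,-0.266,0,0.0844,0.05],[-0.346,-0.266,0,0.0844,0.05]],
  ],
)

```text
clock: 36.78
tool_pos: [0.552, 0.1949, 0.1839]
orientation: [179.9, 0.0, -63.5]
force: [0.3, -0.3, -1.6]
opening: 0.0551
gripper_force: 30.0
```

drive_effector(
  ticks=[
    [[0,0,0,0,0.05],[0,0,0,0,0.05],[0,0,0,0,0.05]],
  ],
)

```text
clock: 37.15
tool_pos: [0.553, 0.1914, 0.1848]
orientation: [179.9, -0.0, -63.6]
force: [0.7, -0.2, -1.2]
opening: 0.0555
gripper_force: 30.0
```

```bash
python3 -c "
from h import *
go(.5553,.192,.0594,116.5)"
```

```text
shift 0.0005 -0.0023 0.1254 turn -0.1  (joint6 -12 yaw -63.6)
```

drive_effector(
  ticks=[
    [[0.0005,-0.002,0.03,0,0.05],[0.0005,-0.002,0.06,0,0.05],[0.0005,-0.002,0.08,0,0.05],[0.0005,-0.002,0.089,0,0.05],[0.0005,-0.002,0.089,0,0.05],[0.0005,-0.002,0.089,0,0.05]],
  ],
)

```text
clock: 37.9
tool_pos: [0.5558, 0.1929, 0.0972]
orientation: [-179.9, 0.0, -63.6]
force: [0.5, -0.1, -0.8]
opening: 0.0555
gripper_force: 30.0
```

```bash
python3 -c "
from h import *
go(.5553,.192,.0594,116.5);s,o=wshot('w7')"
```

```text
shift 0.0006 0.0009 0.0378 turn -0.1  (joint6 -12 yaw -63.6)
```

View pics/w7.png

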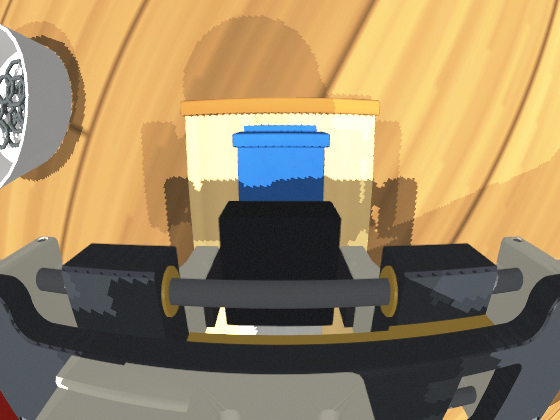

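The black channel (280,262) hangs level over the blue/red gap. I lower it.

drive_effector(
  ticks=[
    [[0.0004,0.0008,0.012,0,0.05],[0.0004,0.0008,0.022,0,0.05],[0.0004,0.0008,0.03,0,0.05],[0.0004,0.0008,0.034,0,0.05],[0.0004,0.0008,0.036,0,0.05],[0.0004,0.0008,0.036,0,0.05],[0.0004,0.0008,0.036,0,0.05]],
  ],
)

```text
clock: 38.83
tool_pos: [0.5596, 0.194, 0.0667]
orientation: [-179.3, -0.1, -63.4]
force: [-5.6, -5.1, 42.6]
opening: 0.0554
gripper_force: 48.1
```

drive_effector(
  ticks=[
    [[0,0,-0.01,0,0.05],[0,0,-0.02,0,0.05],[0,0,-0.035,0,0.05],[0,0,-0.035,0,0.05],[0,0,-0.035,0,0.05]],
  ],
)

```text
clock: 39.45
tool_pos: [0.5545, 0.1922, 0.0949]
orientation: [180.0, 0.0, -63.6]
force: [-0.5, 0.9, -1.9]
opening: 0.0556
gripper_force: 30.0
```

```bash
python3 - <<'E'
from h import *
s,o=wshot('w8');s2=optics.snapshot("side");s3=optics.snapshot("scene")
a=cv2.resize(s2["frame"][230:400,110:290],None,fx=3,fy=3)
b=cv2.resize(s3["frame"][120:290,330:500],None,fx=1.6,fy=1.6)
w=cv2.resize(s["frame"],None,fx=.45,fy=.45)
c=np.zeros((560,800,3),np.uint8);c[:a.shape[0],:a.shape[1]]=a;c[:272,540:800]=b[:272,:260];c[300:489,545:797]=w[:189,:252];cv2.imwrite("pics/c8.png",c[:,:,::-1])
np.savez("w8.npz",**s);print(o["tool_pos"],o["force"])
E
```

```text
[0.55450469 0.19217135 0.09494388] [-0.50395417  0.88664258 -1.87761728]
```

View pics/c8.png

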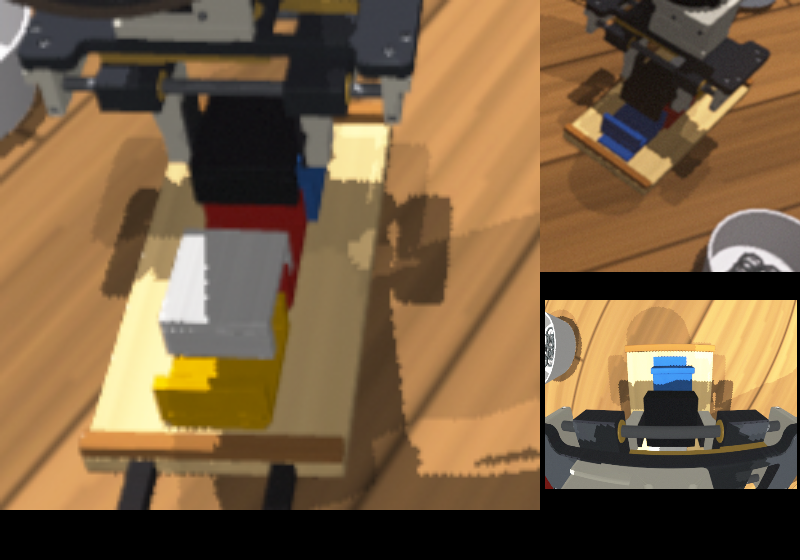

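The black channel (250,150) met resistance 7 mm high, and blue (312,190) may have shifted. I back off and measure.

drive_effector(
  ticks=[
    [[0,0,-0.06,0,0.05],[-0.05,0,-0.12,0,0.05],[-0.1,0,-0.17,0,0.05],[-0.1,0,-0.18,0,0.05],[-0.1,0,-0.18,0,0.05],[-0.1,0,-0.18,0,0.05]],
  ],
)

```text
clock: 40.35
tool_pos: [0.5097, 0.2813, 0.274]
orientation: [179.9, -0.0, -63.6]
force: [0.5, -0.1, -2.5]
opening: 0.0554
gripper_force: 30.0
```

```bash
python3 - <<'E'
from h import *
s,o=wshot('w9');print(o["tool_pos"],o["orientation"])
P,C,D=wpts(s,o);T=onplane(C,D,.046);M=masks(s["frame"])
for k,(x,y) in dict(red=(.5403,.2218),yellow=(.509,.284),blue=(.5715,.1592)).items():
    m=M[k]&(np.hypot(P[...,0]-x,P[...,1]-y)<.06)&(abs(P[...,2]-.046)<.004)
    r=cv2.minAreaRect((T[m][:,:2]*1000).astype(np.float32));print(k,m.sum(),np.round(r[0],1),np.round(r[1]),round(r[2],1),np.percentile(P[m][:,2],[10,50,90]).round(4))
m=(abs(P[...,2]-.054)<.004)&(np.hypot(P[...,0]-.524,P[...,1]-.255)<.055);T=onplane(C,D,.054)
if m.sum()>50:
    r=cv2.minAreaRect((T[m][:,:2]*1000).astype(np.float32));print('bare',m.sum(),np.round(r[0],1),np.round(r[1]),round(r[2],1))
# black web in the hand, tool-frame plane
d=np.linalg.norm(P[...,:2]-o["tool_pos"][:2],axis=-1)
m=M["black"]&(d<.028)&(abs(P[...,2]-o["tool_pos"][2])<.03)
q=P[m]-o["tool_pos"];a=np.radians(o["orientation"][2])
X=q[:,0]*np.cos(a)+q[:,1]*np.sin(a);Y=q[:,0]*np.sin(a)-q[:,1]*np.cos(a)
print(m.sum(),np.percentile(q[:,2],[5,50,95]))
for lo in range(-30,40,5):
    k=(X*1000>lo)&(X*1000<=lo+5)
    if k.sum()>5: print(lo,k.sum(),np.round(np.percentile(q[k,2],[10,50,90])*1000,1))
E
```

```text
[0.50966861 0.28128087 0.27401485] [ 1.79895186e+02 -9.33545611e-03 -6.35717775e+01]
red 359 [542.1 221.4] [55. 53.] 26.8 [0.0448 0.0459 0.0469]
yellow 6 [496.3 251.1] [0. 6.] 27.2 [0.0451 0.0456 0.0465]
blue 697 [562.7 168.1] [54. 60.] 27.6 [0.0448 0.0459 0.047 ]
bare 2757 [526.3 257.7] [56. 60.] 25.5
6546 [-0.00654983 -0.0055349  -0.00446271]
-30 162 [-6.  -5.3 -4.5]
-25 517 [-6.  -5.2 -4.5]
-20 203 [-5.8 -5.1 -4.5]
-10 8 [15.2 16.4 19.4]
-5 490 [-6.2 -5.5 -4.5]
0 1098 [-6.2 -5.4 -4.7]
5 1082 [-6.3 -5.6 -4.8]
10 1055 [-6.4 -5.6 -4.9]
15 959 [-6.4 -5.7 -4.9]
20 745 [-6.5 -5.7 -4.9]
25 227 [-6.6 -5.7 -5. ]
```

View pics/w9.png

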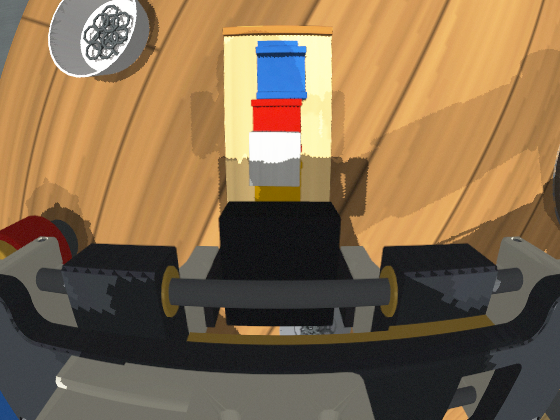

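The cause is clear. Blue was dragged about 9 mm towards red (now at (281,70)), because my fingertips reached below the leg tops and landed on leg ends. I will set black down, put blue back, then regrip black higher, on its web only.

drive_effector(
  ticks=[
    [[0.05,0,0,0,0.05],[0.11,0,0,0,0.05],[0.17,0,0,0,0.05],[0.22,0.08,0,0,0.05],[0.24,0.11,0.02,0,0.05],[0.24,0.11,0.07,0,0.05],[0.24,0.11,0.12,0,0.05],[0.24,0.11,0.16,0,0.05]],
  ],
)

```text
clock: 41.4
tool_pos: [0.517, 0.0162, 0.1125]
orientation: [179.8, 0.0, -63.7]
force: [0.1, 0.5, -1.6]
opening: 0.0553
gripper_force: 30.0
```

drive_effector(
  ticks=[
    [[0,0,0,0,0.05],[0,0,0,0,0.05]],
  ],
)

```text
clock: 41.65
tool_pos: [0.5192, 0.0176, 0.1161]
orientation: [-180.0, -0.0, -63.6]
force: [0.6, 0.0, -1.2]
opening: 0.0552
gripper_force: 30.0
```

```bash
python3 -c "
from h import *
go(.5,0,.036,116.5)"
```

```text
shift 0.0072 0.0250 0.0801 turn -0.1  (joint6 3 yaw -63.6)
```

drive_effector(
  ticks=[
    [[0,0,0.03,0,0.05],[0,0,0.055,0,0.05],[0,0,0.07,0,0.05],[0,0,0.077,0,0.05],[0,0,0.08,0,0.05],[0,0,0.08,0,0.05],[0,0,0.08,0,0.05]],
  ],
)

```text
clock: 42.52
tool_pos: [0.5189, 0.018, 0.0358]
orientation: [-179.9, -0.0, -63.6]
force: [-0.3, -0.0, -2.1]
opening: 0.0558
gripper_force: 30.0
```

drive_effector(
  ticks=[
    [[0,0,0,0,0.088],[0,0,0,0,0.088],[0,0,0,0,0.088],[0,0,-0.03,0,0.088],[0,0,-0.09,0,0.088],[0,0,-0.15,0,0.088],[0,0,-0.15,0,0.088]],
  ],
)

```text
clock: 43.4
tool_pos: [0.5213, 0.0186, 0.1906]
orientation: [-179.5, -0.1, -63.5]
force: [-0.1, -0.5, -0.8]
opening: 0.0878
gripper_force: 0.0
```

```bash
python3 -c "
from h import *
go(.5635,.1665,.15,117)"
```

```text
shift -0.1135 -0.1037 0.0406 turn -0.5  (joint6 3 yaw -63.5)
```

drive_effector(
  ticks=[
    [[-0.04,-0.035,0,0,0.088],[-0.08,-0.07,0,0,0.088],[-0.1135,-0.1035,0,0,0.088],[-0.1135,-0.1035,0.04,0,0.088],[-0.1135,-0.1035,0.08,0,0.088],[-0.1135,-0.1035,0.11,0,0.088],[-0.1135,-0.1035,0.11,0,0.088],[-0.1135,-0.1035,0.11,0,0.088]],
  ],
)

```text
clock: 44.4
tool_pos: [0.5612, 0.1657, 0.076]
orientation: [-180.0, -0.0, -63.6]
force: [0.5, 0.4, 0.3]
opening: 0.0875
gripper_force: 0.0
```

```bash
python3 -c "
from h import *
go(.5637,.1666,.0445,116.5)"
```

```text
shift 0.0004 -0.0027 0.0315 turn -0.1  (joint6 -9 yaw -63.6)
```

drive_effector(
  ticks=[
    [[0,-0.0025,0.015,0,0.088],[0,-0.0025,0.025,0,0.088],[0,-0.0025,0.031,0,0.088],[0,-0.0025,0.031,0,0.088],[0,-0.0025,0.031,0,0.05],[0,-0.0025,0.031,0,0.05],[0,-0.0025,0.031,0,0.05],[0,-0.0025,0.031,0,0.05]],
  ],
)

```text
clock: 45.4
tool_pos: [0.563, 0.1668, 0.0445]
orientation: [-180.0, 0.0, -63.6]
force: [-0.5, -0.2, 1.5]
opening: 0.055
gripper_force: 30.0
```

drive_effector(
  ticks=[
    [[0,0,0,0,0.05],[0,0,0,0,0.05],[0,0,-0.006,0,0.05],[0,0,-0.008,0,0.05],[0,0,-0.008,0,0.05]],
  ],
)

```text
clock: 46.02
tool_pos: [0.5629, 0.1667, 0.0524]
orientation: [-180.0, 0.0, -63.6]
force: [0.4, 0.6, -1.1]
opening: 0.0556
gripper_force: 30.0
```

```bash
python3 -c "
from h import *
go(.572,.1585,.0445,116.5)"
```

```text
shift 0.0114 -0.0045 0.0079 turn -0.1  (joint6 -9 yaw -63.6)
```

drive_effector(
  ticks=[
    [[0.006,-0.002,0,0,0.05],[0.0114,-0.0045,0,0,0.05],[0.0114,-0.0045,0,0,0.05],[0.0114,-0.0045,0.004,0,0.05],[0.0114,-0.0045,0.0075,0,0.05],[0.0114,-0.0045,0.008,0,0.05],[0.0114,-0.0045,0.008,0,0.05]],
  ],
)

```text
clock: 46.9
tool_pos: [0.5719, 0.1585, 0.0445]
orientation: [180.0, -0.0, -63.6]
force: [-1.1, 0.1, 2.8]
opening: 0.0557
gripper_force: 30.0
```

drive_effector(
  ticks=[
    [[0,0,0,0,0.07],[0,0,0,0,0.088],[0,0,0,0,0.088],[0,0,-0.03,0,0.088],[-0.03,0,-0.09,0,0.088],[-0.08,0,-0.15,0,0.088],[-0.09,0,-0.21,0,0.088],[-0.09,0,-0.21,0,0.088]],
  ],
)

```text
clock: 47.9
tool_pos: [0.533, 0.2411, 0.259]
orientation: [-179.6, 0.1, -63.5]
force: [-0.6, -0.5, -0.2]
opening: 0.0879
gripper_force: 0.0
```

```bash
python3 - <<'E'
from h import *
s,o=wshot('w10');print(o["tool_pos"],o["orientation"])
P,C,D=wpts(s,o);M=masks(s["frame"])
def rep(k,x,y,h,m):
    T=onplane(C,D,h);m=m&(np.hypot(P[...,0]-x,P[...,1]-y)<.055)&(abs(P[...,2]-h)<.004)
    r=cv2.minAreaRect((T[m][:,:2]*1000).astype(np.float32));c=np.array(r[0])-[540.3,221.8];a=np.radians(26.5)
    print(k,m.sum(),np.round(r[0],1),np.round(r[1]),round(r[2],1),'board',round(c[0]*np.cos(a)+c[1]*np.sin(a),1),round(-c[0]*np.sin(a)+c[1]*np.cos(a),1))
for k,(x,y) in dict(red=(.5403,.2218),yellow=(.509,.284),blue=(.5715,.1592)).items(): rep(k,x,y,.046,M[k])
rep('bare',.524,.255,.054,M["bare"]|True)
rep('black',.519,.018,.030,M["black"])
E
```

```text
[0.53295068 0.24106198 0.25900634] [-1.79582243e+02  6.80935635e-02 -6.34597190e+01]
red 411 [552.6 201.1] [54.  8.] 26.6 board 1.7 -24.0
yellow 338 [508.5 286.6] [55. 59.] 26.7 board 0.4 72.2
blue 722 [570.6 159.9] [53. 59.] 26.9 board -0.5 -69.0
bare 2765 [526.2 256.9] [56. 60.] 26.7 board 3.1 37.7
black 96 [522.7  40.6] [36. 73.] 73.5 board -96.6 -154.3
```

View pics/w10.png

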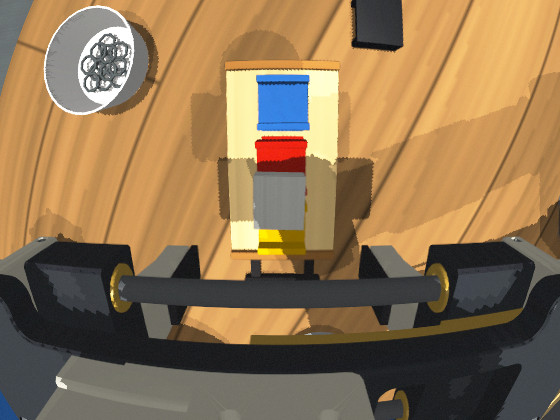

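Blue is back on its pad at (283,103). Bare (280,200) is still nested, and black stands at (377,22). I regrip black higher.

```bash
python3 -c "
from h import *
go(.5190,.018,.15,116.4)"
```

```text
shift 0.1933 0.1120 0.1090 turn 0.1  (joint6 -17 yaw -63.5)
```

In the tool's units: 0.1 degrees / 180 = 0.0006.

drive_effector(
  ticks=[
    [[0.04,0.024,0,0.0006,0.088],[0.1,0.06,0,0.0006,0.088],[0.15,0.087,0,0.0006,0.088],[0.1933,0.112,0,0.0006,0.088],[0.1933,0.112,0.05,0.0006,0.088],[0.1933,0.112,0.1,0.0006,0.088],[0.1933,0.112,0.15,0.0006,0.088],[0.1933,0.112,0.18,0.0006,0.088]],
  ],
)

```text
clock: 48.95
tool_pos: [0.5156, 0.0149, 0.0708]
orientation: [179.7, 0.0, -63.7]
force: [0.3, 0.4, 0.4]
opening: 0.0872
gripper_force: 0.0
```

drive_effector(
  ticks=[
    [[0,0,0,0,0.088],[0,0,0,0,0.088]],
  ],
)

```text
clock: 49.2
tool_pos: [0.5181, 0.016, 0.0748]
orientation: [-180.0, -0.0, -63.7]
force: [-1.4, 0.1, 0.6]
opening: 0.0876
gripper_force: 0.0
```

```bash
python3 -c "
from h import *
go(.5190,.018,.0490,116.4)"
```

```text
shift -0.0014 -0.0017 0.0258 turn -0.1  (joint6 3 yaw -63.7)
```

drive_effector(
  ticks=[
    [[-0.001,-0.0015,0.015,0,0.088],[-0.001,-0.0015,0.0255,0,0.088],[-0.001,-0.0015,0.0255,0,0.088],[-0.001,-0.0015,0.0255,0,0.05],[-0.001,-0.0015,0.0255,0,0.05],[-0.001,-0.0015,0.0255,0,0.05],[-0.001,-0.0015,0.0255,0,0.05],[-0.001,-0.0015,0.0255,0,0.05]],
  ],
)

```text
clock: 50.2
tool_pos: [0.5187, 0.0177, 0.049]
orientation: [-180.0, -0.0, -63.7]
force: [-0.3, 0.1, 2.6]
opening: 0.0557
gripper_force: 30.0
```

drive_effector(
  ticks=[
    [[0,0,0,0,0.05],[0,0,-0.04,0,0.05],[0,0,-0.1,0,0.05],[0,0,-0.13,0,0.05],[0,0,-0.13,0,0.05]],
  ],
)

```text
clock: 50.82
tool_pos: [0.5197, 0.0181, 0.1811]
orientation: [-179.7, -0.0, -63.7]
force: [-0.3, -0.2, -1.7]
opening: 0.0554
gripper_force: 30.0
```

```bash
python3 -c "
from h import *
go(.5564,.1918,.18,116.5)"
```

```text
shift -0.1394 -0.1099 0.0011 turn -0.2  (joint6 3 yaw -63.7)
```

In the tool's units: -0.2 degrees / 180 = -0.0011.

drive_effector(
  ticks=[
    [[-0.03,-0.024,0,0,0.05],[-0.07,-0.055,0,0,0.05],[-0.11,-0.087,0,0,0.05],[-0.1394,-0.11,0,-0.0011,0.05],[-0.1394,-0.11,0,-0.0011,0.05],[-0.1394,-0.11,0.03,-0.0011,0.05],[-0.1394,-0.11,0.06,-0.0011,0.05],[-0.1394,-0.11,0.07,-0.0011,0.05]],
  ],
)

```text
clock: 51.82
tool_pos: [0.5535, 0.1898, 0.1058]
orientation: [179.7, -0.0, -63.5]
force: [-0.7, 0.1, -1.4]
opening: 0.0554
gripper_force: 30.0
```

drive_effector(
  ticks=[
    [[0,0,0,0,0.05],[0,0,0,0,0.05],[0,0,0,0,0.05]],
  ],
)

```text
clock: 52.2
tool_pos: [0.5559, 0.1917, 0.1099]
orientation: [-179.9, 0.0, -63.5]
force: [-0.3, 0.0, -1.7]
opening: 0.0556
gripper_force: 30.0
```

```bash
python3 -c "
from h import *
go(.5564,.1918,.073,116.5)"
```

```text
shift 0.0001 -0.0005 0.0369 turn 0.0  (joint6 -12 yaw -63.5)
```

drive_effector(
  ticks=[
    [[0,0,0.01,0,0.05],[0,0,0.018,0,0.05],[0,0,0.025,0,0.05],[0,0,0.031,0,0.05],[0,0,0.034,0,0.05],[0,0,0.0355,0,0.05],[0,0,0.0355,0,0.05],[0,0,0.0355,0,0.05]],
  ],
)

```text
clock: 53.2
tool_pos: [0.5554, 0.1915, 0.0735]
orientation: [-180.0, 0.0, -63.5]
force: [-0.7, 0.1, -1.5]
opening: 0.0552
gripper_force: 30.0
```

Free all the way to 0.5 mm above the seat. I release it, lift and check.

drive_effector(
  ticks=[
    [[0,0,0.0005,0,0.06],[0,0,0.0005,0,0.088],[0,0,0.0005,0,0.088],[0,0,-0.03,0,0.088],[-0.03,0,-0.09,0,0.088],[-0.07,0,-0.15,0,0.088],[-0.08,0,-0.19,0,0.088],[-0.08,0,-0.19,0,0.088]],
  ],
)

```text
clock: 54.2
tool_pos: [0.5209, 0.2653, 0.2684]
orientation: [-179.5, 0.1, -63.3]
force: [-0.2, 0.1, -0.5]
opening: 0.0875
gripper_force: 0.0
```

drive_effector(
  ticks=[
    [[0,0,0,0,0.088],[0,0,0,0,0.088]],
  ],
)

```text
clock: 54.45
tool_pos: [0.5192, 0.2623, 0.2619]
orientation: [179.9, -0.0, -63.5]
force: [0.8, -0.5, 0.0]
opening: 0.0878
gripper_force: 0.0
```

```bash
python3 - <<'E'
from h import *
s,o=wshot('w11');print(o["tool_pos"])
P,C,D=wpts(s,o);M=masks(s["frame"])
def rep(k,x,y,h,m):
    T=onplane(C,D,h);m=m&(np.hypot(P[...,0]-x,P[...,1]-y)<.055)&(abs(P[...,2]-h)<.004)
    r=cv2.minAreaRect((T[m][:,:2]*1000).astype(np.float32));c=np.array(r[0])-[540.3,221.8];a=np.radians(26.5)
    print(k,m.sum(),np.round(r[0],1),np.round(r[1]),round(r[2],1),'board',round(c[0]*np.cos(a)+c[1]*np.sin(a),1),round(-c[0]*np.sin(a)+c[1]*np.cos(a),1),np.median(P[m][:,2]).round(4))
V=s["frame"].max(-1);
for k,(x,y) in dict(yellow=(.509,.284),blue=(.5715,.1592)).items(): rep(k,x,y,.046,M[k])
S=s["frame"].astype(int).max(-1)-s["frame"].min(-1)
rep('bare',.524,.255,.054,(S<40)&(V>60));rep('black',.556,.192,.054,V<60)
E
```

```text
[0.51920373 0.26228635 0.26189153]
yellow 354 [508.8 286.3] [55. 59.] 26.4 board 0.6 71.8 0.0457
blue 368 [582.4 137.2] [54.  8.] 26.6 board -0.0 -94.5 0.046
bare 3407 [530.9 245.1] [57. 86.] 24.3 board 2.0 25.1 0.0539
black 4 [518.9 202.6] [0. 4.] 27.1 board -27.7 -7.7 0.0544
```

View pics/w11.png

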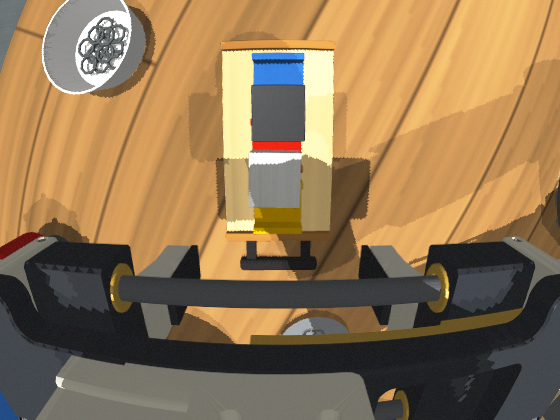

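The picture shows black (278,112) nested over the blue/red gap and bare (275,180) over the red/yellow gap, all level at 54 mm. The gripper is clear of everything, so I hand in.

```bash
python3 -c "
from plant import job
print(job.close_job())"
```

```text
the job is handed in; nothing more can be done
None
```

I packed all five channels and handed the job in after about 55 s of robot time; no verdict was printed. The last pictures show red, yellow and blue on their own pads with bare and black nested and level, after I put blue back on its pad because my first try at black pushed it about 9 mm; I kept clear of the bottle but did not check it again at the end.

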